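# Feed one washer to the tack-welding fixture

## Robot

A 6-joint arm with a two-finger parallel gripper is mounted at the origin on the work surface. World frame = base frame: x ahead of the robot, y to its left, z up, the work surface at z = 0. Lengths are in m, angles in rad, forces in N, time in s.
With the tool pointing down it reaches from about 0.25 to 0.775 m from the base axis. Payload 4 kg.
Tool frame: the origin (TCP) lies at the very end of the fingers, on their centre line; the grasp point (between the pads) lies 19 mm behind it; y points along the fingers, x is the direction in which the jaws open and shut, and the axes are right-handed (so a half turn about y gives the same grasp; the last joint's range is limited). The gripper opens to 94 mm and grips with 3 to 60 N. Pads are 16 mm wide; open, the fingers measure 119 mm over their backs; the gripper's body (75 mm by 177 mm) begins 78 mm behind the grasp point.
Start: joints at [1.074, 0.087, 1.371, -0, 1.684, -0.103], TCP at [0.211, 0.508, 0.181] pointing down, gripper open.
Joint ranges: [-3.1, 3.1], [-0.76, 2.03], [0.27, 2.55], [-1.08, 4.22], [0.17, 2.65], [-2.57, 2.57]. Speed limits (rad/s): [2.79, 2.79, 3.14, 3.14, 3.14, 3.14].

## Interface

Orientations are given as [roll, pitch, yaw] about the fixed x, y, z axes, in that order (R = Rz(yaw) Ry(pitch) Rx(roll)).
In Python, from bench import robot gives the robot as it stands.
- The arm moves only by the shell command python3 -m handwheel 'ROWS' [OPENING]. ROWS is JSON, a list of rows, each an object with "delta_pos": the shift along the tool's x, y, z in mm, a list of three; "yaw": the turn about the tool's y in rad. A call has 1 to 12 rows; each row is the pose to reach, as a shift and turn from the pose commanded when the call began, along the tool's axes at that moment; what a row does not reach only later rows make up. A row lasts 1/10 s, in which the tool goes at most 50 mm and 8.59 degrees, less where a joint would pass 70% of its speed; a pose out of reach is approached as far as the arm can. A call with a gripper value outside its range is refused whole. OPENING is the closure in counts, from 0 (fully open) to 255 (shut), set as the call begins (- or left out, the last holds). The fingers move at their own pace and stop on an object; the grip force is fixed at half the most. Time passes only in rows, so rows that repeat a pose let the fingers close. It gives the time, the measured TCP pose, the force and the opening at its end, in the units of the state.
- robot.get_obs(): the state, without advancing time (a new reading comes with each control period).
- robot.snapshot(name): name is "scene" or "top"; returns a dict with "image" (480x640x3 uint8, red, green, blue), "fx", "fy", "cx", "cy" (pixels), "k1" (the pictures are not rectified: a ray, as slopes to the right and down, at radius r is drawn at 1 + k1 r^2 times it, then the intrinsics apply), "rvec" (rotation vector, rad) and "tvec" (3), from world to camera coordinates, as OpenCV has them. Camera axes: x right, y down, z forward; pixel columns grow to the right and rows downward; lengths in m; the calibration is good to about 2 mm. A picture is of the moment at which its call begins. There is no depth.
- robot.close_job(): hands the job in, once; it reports no verdict.
The state is a dict: "time": time; "joint_positions": joint angles; "qvel": joint speeds; "joint_torque": joint torques, N m; "tool_pos": TCP position; "ee_rot": TCP orientation; "wrist_force": force on the tool from outside, world axes, zero at the start; "wrist_torque": the same for the moment, N m; "width": finger opening in m.
Only numpy, scipy, OpenCV 4.12 (cv2) and the standard library are available. Lean on these libraries where they do the work, as an engineer would, in place of code of your own. Each camera call takes 0.05 s, during which the arm holds its last target.

## Task

Press the plunger of the washer feeder right in, once, so that one washer comes out of the bottom of the stack, and let the plunger spring fully back. Then, without picking the washer up, push it aside with a fingertip until it lies flat and fully home in the vee of the locating block, over the hole in the strap, ready for tacking. Leave the rest of the stack in the feeder and do not disturb the other things on the bench.

Things in the scene. Friction and masses are not known exactly. Their poses are not given: they have to be found in the camera images.
- fixture: Fixed tack-welding fixture with washer feeder on a grey steel plate, top 12 mm above the bench. Origin: on the bench under the middle of the washer stack, z up; sizes in its own axes: plate x -45 to 150, y -150 to 100 mm. The plunger is pressed along +y, the washer comes out along +y, the vee lies ahead (+x) of the washer. A strap is let in flush with the plate: x 45 to 105, y -75 to 100.
- plunger (a joint): Travel of the feeder's plunger in m: 0 = out (at rest), 0.058 = right in; it moves along the fixture's +y. Its spring pushes back with about 3.5 N at the start and 10 N at the end of travel and returns it when let go. The washer is wholly clear of the feeder only at full travel.
- knob_face (a point): Centre of the flat outer face of the plunger's black round knob (36 mm diameter, 14 mm thick), 34 mm above the bench; at rest 219 mm from the stack along the fixture's -y. Press it along +y by 58 mm. No plate lies under it: fingers can point down behind it. Behind the knob a bare rod leads to a 26 mm barrel (end at y -145) and a block at y -120 to -106, 64 mm wide, 52 mm above the bench.
- magazine (a point): Point on the plate's top (12 mm above the bench) on the stack's axis; axes as the fixture's. Magazine: 64 x 57 mm flange and four upright rods, top 71 mm above the bench, on a channel of two rails (x +-32, y -104 to 28 mm, 22 mm above the bench) open at its +y end.
- outlet (a point): Point on the bare plate (12 mm above the bench) where the middle of the ejected washer comes to lie, within some mm: fixture x = 0, y = 54 mm, so its rim is 3 mm clear of the magazine. Free plate all round it except the magazine. Axes as the fixture's.
- seat (a point): Where the washer's middle must lie: over the 22 mm hole of the strap, 16 mm above the bench (4 mm above the plate), fixture x = 75, y = 55 mm; axes as the fixture's. The vee is a dark steel block, 12 mm high above the plate, with a 90 degree notch that opens along -x, symmetric about y = 55; its arms reach back to x = 76 at y = 55 +-30 and out to y = 55 +-40, its back is at x = 140. A washer fully home touches both arms.
- clamp (a point): Point on the plate's top at the middle of the toggle clamp that holds the strap down (fixture x = 75, y = -110 mm). The clamp with its black handle covers x 57 to 93, y -204 to -46 mm, up to 63 mm above the bench: keep clear of it.
- washer1_mid (a point): Centre of the bottom washer of the stack, the one to be ejected: plain steel ring, 44 mm outside, 21 mm hole (too small for fingers: push on the rim), 8 mm thick, about 75 g, slides easily on the plate. Point is 4 mm above its underside.
- washer2_mid (a point): Centre of washer 2 of the stack, counted from below; same size as the bottom one. Stays in the magazine and drops 8 mm when the bottom one has gone.
- washer3_mid (a point): Centre of washer 3 of the stack, counted from below; same size as the bottom one. Stays in the magazine and drops 8 mm when the bottom one has gone.
- washer4_mid (a point): Centre of washer 4 of the stack, counted from below; same size as the bottom one. Stays in the magazine and drops 8 mm when the bottom one has gone.
- washer5_mid (a point): Centre of washer 5 of the stack, counted from below; same size as the bottom one. Stays in the magazine and drops 8 mm when the bottom one has gone.
- can: Bystander: bare metal spray can, 53 mm diameter, 180 mm tall with black cap, upright, left of the fixture; origin under its centre.
- hammer: Bystander: hammer about 280 mm long lying on the bench beyond the fixture, roughly along the fixture's y; origin at its underside near the middle.
- sprocket: Bystander: chain sprocket, 100 mm across, 18 mm high, lying flat on the bench beyond the knob; origin under its centre.
- bolt: Bystander: hexagon bolt standing on its head, 33 mm across, 68 mm tall, beyond the vee; origin under its centre.
Things that resemble listed ones, but are neither listed nor needed, are in the scene too. Leave any orange look-alike of the part that bears washer5_mid alone.

How it is judged:
By the outcome, as a careful person would: the job done as asked, in the order asked, and still so for the second after the job is handed in, with the robot touching nothing.
It also fails if it takes over 64 s, if anything falls off the work surface, if the arm or the gripper's body presses on something with over 40 N, if the wrist force passes 120 N, or if a joint passes its speed limit or range.

## Working session

There is one attempt and no reset: what is moved stays moved. The work goes in short steps, Python scripts to look and compute and a shell command to move; the robot and the scene stay as the last step left them, time stands still between calls to the robot, and variables do not carry over. Pictures are saved under pics/ and viewed, and the job is handed in when it is done.

```bash
mkdir -p pics; ls
python3 - <<'E'
from bench import robot
import cv2,pickle
print(robot.get_obs())
for n in("scene","top"):
    s=robot.snapshot(n); cv2.imwrite(f"pics/{n}0.png",s["image"][:,:,::-1]); pickle.dump(s,open(f"{n}0.pkl","wb"))
    print({k:v for k,v in s.items() if k!="image"})
E
```

```text
pics
{'time': 0.0, 'joint_positions': array([ 1.07389707e+00,  8.79536439e-02,  1.37221318e+00, -3.01936656e-05,
        1.68360976e+00, -1.03082394e-01]), 'qvel': array([ 2.58691285e-04,  1.43482779e-03, -1.12625138e-03, -1.23378773e-05,
       -4.21358971e-04, -1.98639725e-04]), 'joint_torque': array([ 4.34051508e-04, -3.40185463e+01, -3.02427900e+01,  7.17499922e-02,
        3.28229112e-02, -1.30099743e-04]), 'tool_pos': array([0.21076425, 0.50736971, 0.17952582]), 'ee_rot': array([-1.57060145,  0.00217543,  1.17697631]), 'wrist_force': array([ 0.09916061, -0.53739442,  0.04554666]), 'wrist_torque': array([-0.03592551,  0.01960828, -0.03207813]), 'width': 0.09398072663742106}
{'fx': 490.3824362340495, 'fy': 490.3824362340495, 'cx': 312.0985576123965, 'cy': 241.1061350522838, 'k1': -0.09962232124956037, 'rvec': array([ 2.17345992,  1.24985214, -0.44545972]), 'tvec': array([-0.33115049, -0.366948  ,  1.40071797])}
{'fx': 501.3379034956582, 'fy': 501.3379034956582, 'cx': 316.96431196304843, 'cy': 238.76331013309053, 'k1': -0.01358932346957999, 'rvec': array([ 2.18999586, -2.12789751,  0.19116933]), 'tvec': array([0.00731746, 0.62379001, 0.83825032])}
```

View pics/scene0.png

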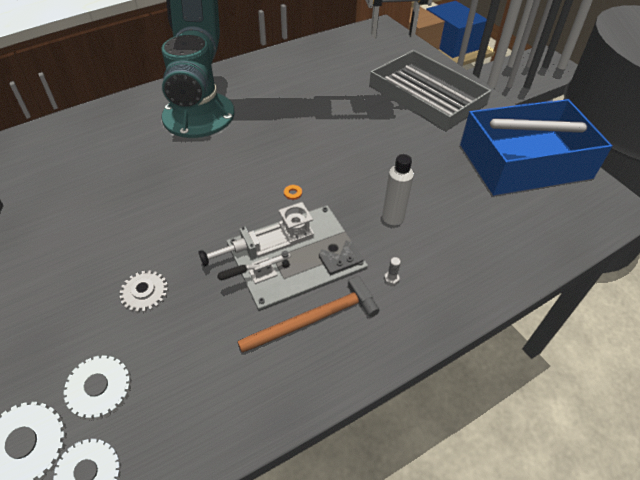

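View pics/top0.png

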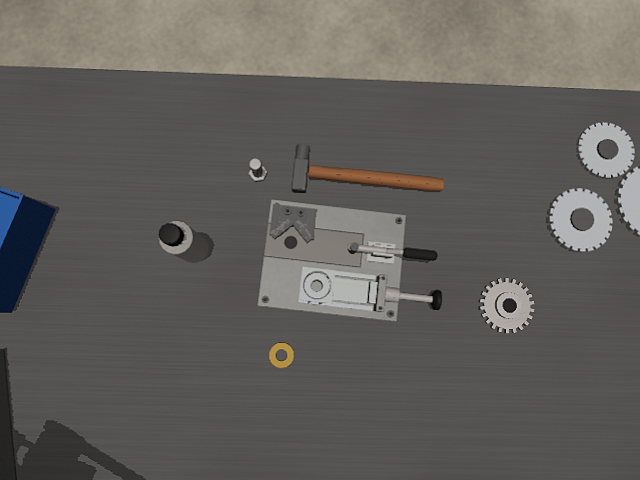

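```bash
cat > h.py <<'E'
import cv2,numpy as np,pickle
def ray(s,u,v):
    # k1 model: distorted = p*(1+k1 r^2)
    K=np.array([[s["fx"],0,s["cx"]],[0,s["fy"],s["cy"]],[0,0,1]])
    p=cv2.undistortPoints(np.array([[[u,v]]],float),K,np.array([s["k1"],0,0,0,0]))[0,0]
    R=cv2.Rodrigues(s["rvec"])[0]
    return -R.T@s["tvec"], R.T@np.array([p[0],p[1],1])
def onz(s,u,v,z):
    c,d=ray(s,u,v); return c+d*(z-c[2])/d[2]
def proj(s,P):
    K=np.array([[s["fx"],0,s["cx"]],[0,s["fy"],s["cy"]],[0,0,1]])
    return cv2.projectPoints(np.atleast_2d(np.array(P,float)),s["rvec"],s["tvec"],K,np.array([s["k1"],0,0,0,0]))[0][:,0]
E
python3 - <<'E'
import pickle,cv2
s=pickle.load(open("top0.pkl","rb"))["image"][:,:,::-1]
cv2.imwrite("pics/c1.png",cv2.resize(s[190:330,250:450],None,fx=4,fy=4,interpolation=cv2.INTER_CUBIC))
s=pickle.load(open("scene0.pkl","rb"))["image"][:,:,::-1]
cv2.imwrite("pics/c2.png",cv2.resize(s[180:310,190:380],None,fx=4,fy=4,interpolation=cv2.INTER_CUBIC))
E
```

```text
(no output)
```

View pics/c1.png

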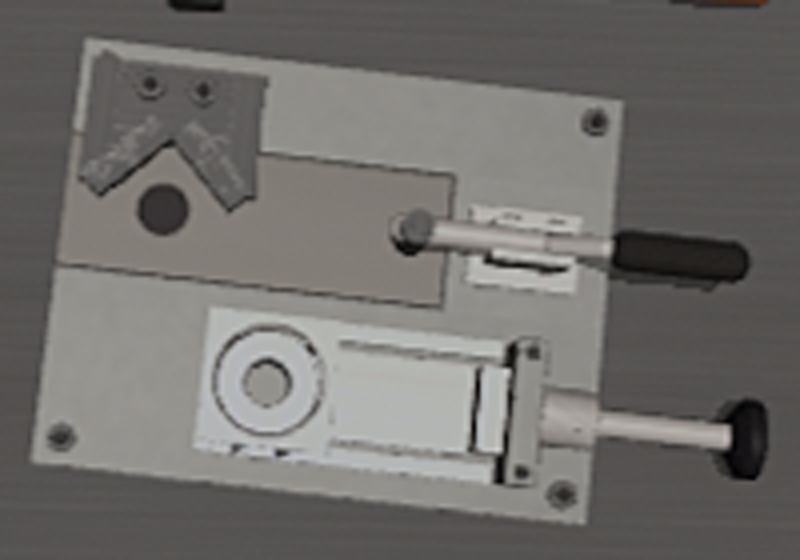

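View pics/c2.png

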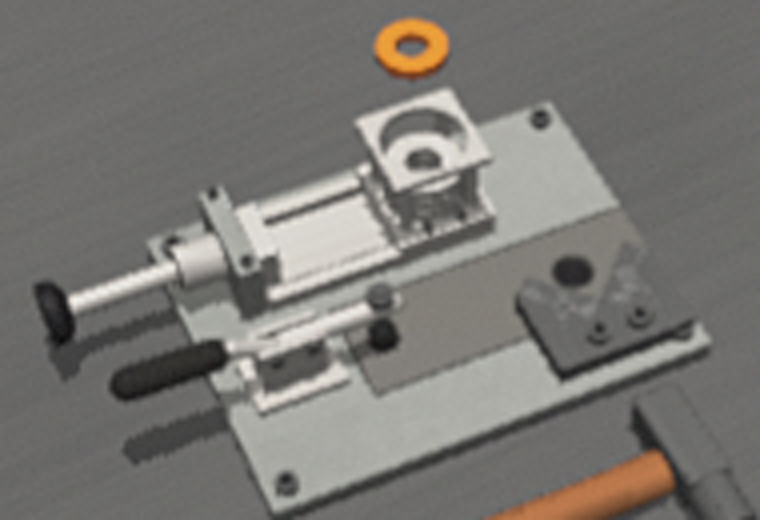

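Run:
```python
from h import *
t=pickle.load(open("top0.pkl","rb")); s=pickle.load(open("scene0.pkl","rb"))
fx=np.array([[150,100],[150,-150],[-45,-150],[-45,100],[75,55]],float)/1e3
def fit(W):
    a=fx-fx.mean(0);b=W-W.mean(0)
    th=np.arctan2((a[:,0]*b[:,1]-a[:,1]*b[:,0]).sum(),(a*b).sum())
    R=np.array([[np.cos(th),-np.sin(th)],[np.sin(th),np.cos(th)]]);o=W.mean(0)-R@fx.mean(0)
    return th,o,R
for im,px,off in((t,[(85,38),(623,100),(585,524),(32,462),(162,210)],(250,190)),(s,[(710,347),(277,514),(150,240),(549,101),(573,271)],(190,180))):
    W=np.array([onz(im,u/4+off[0]-.375,v/4+off[1]-.375,.012)[:2] for u,v in px])
    th,o,R=fit(W); print(th,o); print(np.round((W-(fx@R.T+o))*1e3,1).tolist())
    if im is t: T=(th,o,R)
th,o,R=T
np.savez("fix.npz",th=th,o=o,R=R)
for n,p,z in(("knob",(0,-.219),.034),("out",(0,.054),.02),("seat",(.075,.055),.016),("mag",(0,0),.071)):
    P=np.r_[R@np.array(p)+o,z]; print(n,P,proj(t,P),proj(s,P))
for k,uv in(("knob top img",(436.5,299.5)),):
    print(onz(t,*uv,.034))
```

```text
-0.08376257587050596 [0.54150658 0.02410134]
[[0.2, 0.2], [0.2, -0.6], [-0.1, 0.1], [-0.0, -0.2], [-0.3, 0.5]]
-0.08979993733847648 [0.54469859 0.02456222]
[[1.0, -2.6], [0.8, 1.5], [0.4, 1.7], [-1.5, -0.4], [-0.8, -0.2]]
knob [ 0.52318402 -0.19413084  0.034     ] [[439.07736703 299.46246426]] [[200.17489186 258.26424126]]
out [0.54602447 0.07791201 0.02      ] [[285.93531432 282.68454687]] [[317.04873444 221.13661138]]
seat [0.62084519 0.07263366 0.016     ] [[290.36060273 241.66853627]] [[332.38600016 245.36082343]]
mag [0.54150658 0.02410134 0.071     ] [[316.85474032 284.49326104]] [[294.73758018 213.36363682]]
[ 0.52299619 -0.18952448  0.034     ]
```

Candidates (top picture): the knob is the black disc at (437,299). It could be confused with the clamp handle (420,255), the can cap (171,234) or the sprocket hub (509,306). I chose the disc at the end of the bare rod, and the crop confirms it. For the washer, the stack is at (317,285) and the orange ring at (281,355) is a look-alike to leave alone. Next I move behind the knob with the fingers shut.

```bash
python3 -m handwheel '[{"delta_pos":[-31,0,-31],"yaw":0.1},{"delta_pos":[-62,0,-63],"yaw":0.2},{"delta_pos":[-93,0,-95],"yaw":0.3},{"delta_pos":[-125,0,-126],"yaw":0.4},{"delta_pos":[-156,0,-158],"yaw":0.5},{"delta_pos":[-187,0,-190],"yaw":0.6},{"delta_pos":[-219,0,-221],"yaw":0.7},{"delta_pos":[-250,0,-253],"yaw":0.8},{"delta_pos":[-281,0,-285],"yaw":0.9},{"delta_pos":[-312,0,-316],"yaw":1.0},{"delta_pos":[-344,0,-348],"yaw":1.13},{"delta_pos":[-375,0,-380],"yaw":1.261}]' 255
```

```text
time: 1.3
tool_pos: [0.4181, 0.014, 0.1804]
ee_rot: [-1.571, 0.0, -0.09]
wrist_force: [0.3, 1.1, -0.1]
width: 0.0022
```

```bash
python3 -m handwheel '[{"delta_pos":[20,0,-40],"yaw":0},{"delta_pos":[41,0,-80],"yaw":0},{"delta_pos":[62,0,-119],"yaw":0},{"delta_pos":[82,0,-158],"yaw":0},{"delta_pos":[103,0,-198],"yaw":0},{"delta_pos":[123,0,-238],"yaw":0},{"delta_pos":[123,30,-238],"yaw":0},{"delta_pos":[123,60,-238],"yaw":0},{"delta_pos":[123,90,-238],"yaw":0},{"delta_pos":[123,100,-238],"yaw":0},{"delta_pos":[123,100,-238],"yaw":0}]'
python3 - <<'E'
from bench import robot
import cv2,pickle
from h import *
for n in("scene","top"):
    s=robot.snapshot(n); pickle.dump(s,open(f"{n}1.pkl","wb")); im=s["image"][:,:,::-1]
    c=(im[235:355,380:540] if n=="top" else im[190:310,120:280])
    cv2.imwrite(f"pics/{n}1.png",cv2.resize(c,None,fx=4,fy=4,interpolation=cv2.INTER_CUBIC))
    print(proj(s,robot.get_obs()["tool_pos"]))
t=pickle.load(open("top0.pkl","rb"))
for u in (480,534): print(onz(t,u,306,.018))
E
```

```text
time: 2.4
tool_pos: [0.5192, -0.2308, 0.0783]
ee_rot: [-1.569, 0.005, -0.084]
wrist_force: [-0.5, 0.3, 0.0]
width: 0.0005
[[178.48289957 250.64872153]]
[[469.17698757 300.42489994]]
[ 0.51394379 -0.2730376   0.018     ]
[ 0.51647025 -0.37233079  0.018     ]
```

View pics/top1.png

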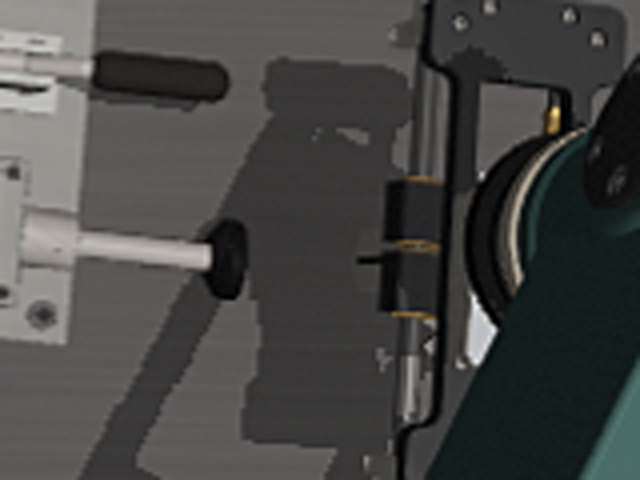

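View pics/scene1.png

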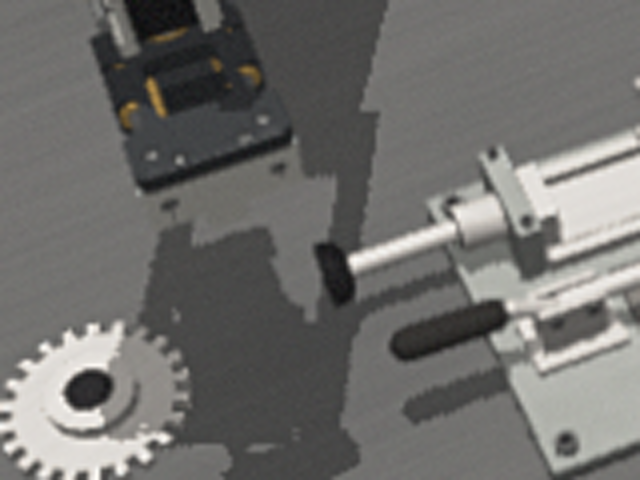

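```bash
python3 -m handwheel '[{"delta_pos":[3,25,0],"yaw":0},{"delta_pos":[3,45,0],"yaw":0},{"delta_pos":[3,56,0],"yaw":0},{"delta_pos":[3,56,0],"yaw":0}]'
python3 - <<'E'
from bench import robot
import cv2,pickle
from h import *
for n in("scene","top"):
    s=robot.snapshot(n); im=s["image"][:,:,::-1]
    c=(im[235:355,380:540] if n=="top" else im[190:310,120:280])
    cv2.imwrite(f"pics/{n}2.png",cv2.resize(c,None,fx=4,fy=4,interpolation=cv2.INTER_CUBIC))
E
```

```text
time: 2.9
tool_pos: [0.5234, -0.2316, 0.0244]
ee_rot: [-1.57, 0.001, -0.084]
wrist_force: [1.3, -0.4, -1.0]
width: 0.0005
```

View pics/top2.png

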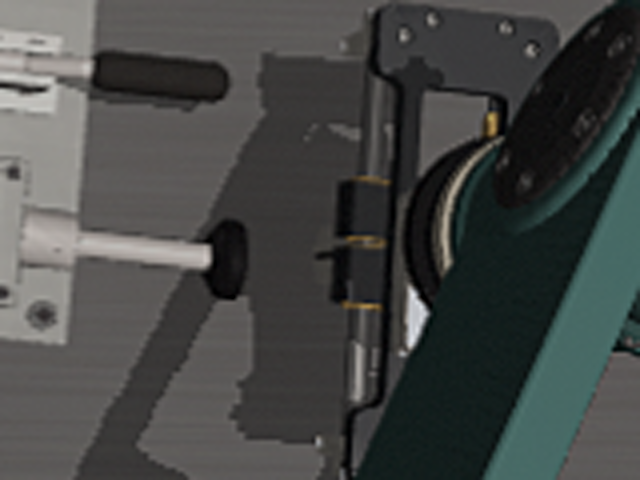

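View pics/scene2.png

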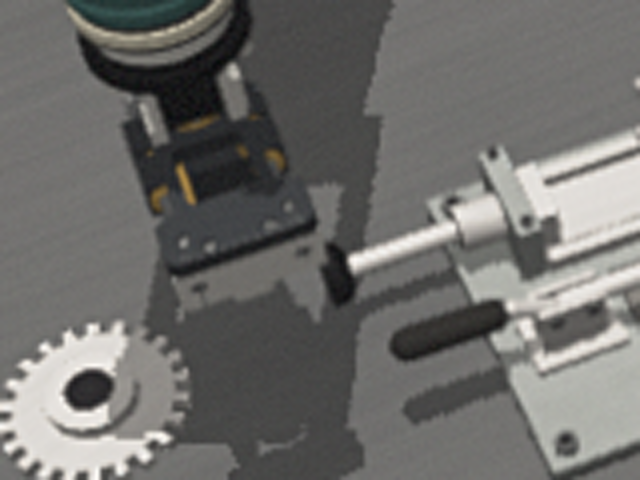

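The fingertip is behind the knob and in line with its axis. Now I advance to contact.

```bash
python3 -m handwheel '[{"delta_pos":[0,2,12],"yaw":0},{"delta_pos":[0,2,24],"yaw":0},{"delta_pos":[0,2,30],"yaw":0},{"delta_pos":[0,2,35],"yaw":0},{"delta_pos":[0,2,35],"yaw":0}]'
```

```text
time: 3.5
tool_pos: [0.5271, -0.1977, 0.0235]
ee_rot: [-1.574, -0.001, -0.083]
wrist_force: [-0.3, -3.7, 1.7]
width: 0.0006
```

```bash
python3 -m handwheel '[{"delta_pos":[0,0,6],"yaw":0},{"delta_pos":[0,0,13],"yaw":0},{"delta_pos":[0,0,20],"yaw":0},{"delta_pos":[0,0,27],"yaw":0},{"delta_pos":[0,0,34],"yaw":0},{"delta_pos":[0,0,40],"yaw":0},{"delta_pos":[0,0,45],"yaw":0},{"delta_pos":[0,0,48],"yaw":0},{"delta_pos":[0,0,50],"yaw":0},{"delta_pos":[0,0,50],"yaw":0}]'; python3 -m handwheel '[{"delta_pos":[0,0,1],"yaw":0},{"delta_pos":[0,0,2],"yaw":0},{"delta_pos":[0,0,3],"yaw":0},{"delta_pos":[0,0,3],"yaw":0}]'
```

```text
time: 4.5
tool_pos: [0.5311, -0.1511, 0.0236]
ee_rot: [-1.578, -0.002, -0.085]
wrist_force: [-0.0, -9.7, 0.4]
width: 0.0003
time: 4.9
tool_pos: [0.5313, -0.1486, 0.0236]
ee_rot: [-1.579, -0.002, -0.085]
wrist_force: [-1.3, -10.5, 1.4]
width: 0.0009
```

```bash
python3 -m handwheel '[{"delta_pos":[0,0,2],"yaw":0},{"delta_pos":[0,0,4],"yaw":0},{"delta_pos":[0,0,4],"yaw":0}]'; python3 -m handwheel '[{"delta_pos":[0,0,2],"yaw":0},{"delta_pos":[0,0,4],"yaw":0},{"delta_pos":[0,0,4],"yaw":0}]'
```

```text
time: 5.2
tool_pos: [0.5316, -0.1456, 0.0236]
ee_rot: [-1.581, -0.002, -0.085]
wrist_force: [-2.3, -12.4, 0.1]
width: 0.0004
time: 5.5
tool_pos: [0.5316, -0.1452, 0.0238]
ee_rot: [-1.587, -0.002, -0.086]
wrist_force: [-2.2, -21.0, -0.6]
width: 0.0001
```

```bash
python3 -m handwheel '[{"delta_pos":[0,0,2],"yaw":0},{"delta_pos":[0,0,4],"yaw":0},{"delta_pos":[0,0,4],"yaw":0}]'
```

```text
time: 5.8
tool_pos: [0.5317, -0.1449, 0.024]
ee_rot: [-1.594, -0.002, -0.086]
wrist_force: [-2.2, -27.1, -1.0]
width: 0.0003
```

The force climbs while the position stays put, so the plunger is at its stop. I check with a picture before releasing.

Run:
```python
from bench import robot
import cv2
s=robot.snapshot("top"); im=s["image"][:,:,::-1]
cv2.imwrite("pics/top3.png",cv2.resize(im[190:340,250:450],None,fx=4,fy=4,interpolation=cv2.INTER_CUBIC))
```

```text
(no output)
```

View pics/top3.png

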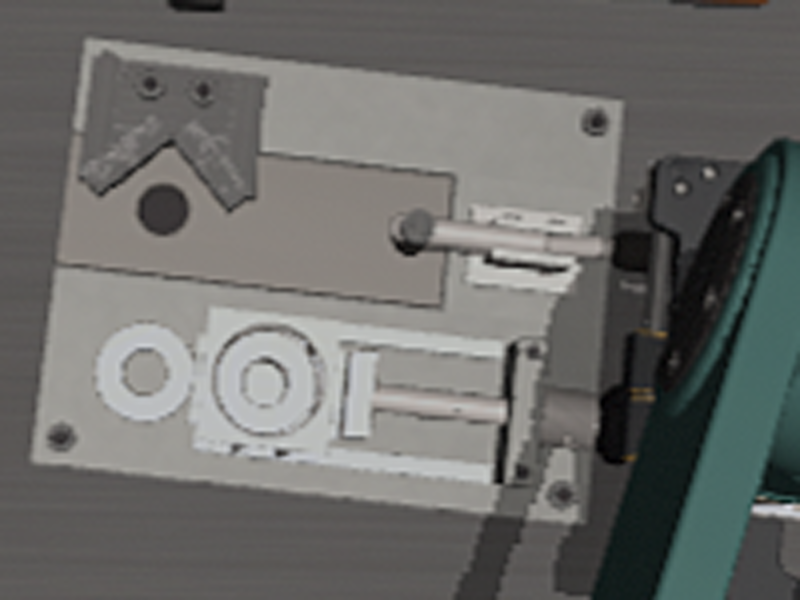

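The washer is out at crop pixel (146,371), clear of the magazine. Now I let the plunger spring back in a controlled way, then rise.

```bash
python3 -m handwheel '[{"delta_pos":[0,0,-10],"yaw":0},{"delta_pos":[0,0,-20],"yaw":0},{"delta_pos":[0,0,-30],"yaw":0},{"delta_pos":[0,0,-40],"yaw":0},{"delta_pos":[0,0,-50],"yaw":0},{"delta_pos":[0,0,-60],"yaw":0},{"delta_pos":[0,0,-70],"yaw":0},{"delta_pos":[0,0,-80],"yaw":0},{"delta_pos":[0,0,-90],"yaw":0},{"delta_pos":[0,0,-98],"yaw":0},{"delta_pos":[0,0,-102],"yaw":0},{"delta_pos":[0,0,-102],"yaw":0}]'; python3 -m handwheel '[{"delta_pos":[0,-30,0],"yaw":0},{"delta_pos":[0,-65,0],"yaw":0},{"delta_pos":[0,-95,0],"yaw":0},{"delta_pos":[0,-120,0],"yaw":0},{"delta_pos":[-40,-130,0],"yaw":0},{"delta_pos":[-80,-130,0],"yaw":0},{"delta_pos":[-110,-130,0],"yaw":0},{"delta_pos":[-120,-130,0],"yaw":0}]'
python3 - <<'E'
from bench import robot
import cv2,pickle
s=robot.snapshot("top"); im=s["image"][:,:,::-1];pickle.dump(s,open("top4.pkl","wb"))
cv2.imwrite("pics/top4.png",cv2.resize(im[190:340,250:450],None,fx=4,fy=4,interpolation=cv2.INTER_CUBIC))
E
```

```text
time: 7.05
tool_pos: [0.5233, -0.234, 0.0223]
ee_rot: [-1.57, 0.0, -0.085]
wrist_force: [0.2, -0.1, -0.4]
width: 0.0007
time: 7.85
tool_pos: [0.4022, -0.223, 0.153]
ee_rot: [-1.571, -0.0, -0.084]
wrist_force: [0.0, 0.9, 0.3]
width: 0.0005
```

View pics/top4.png

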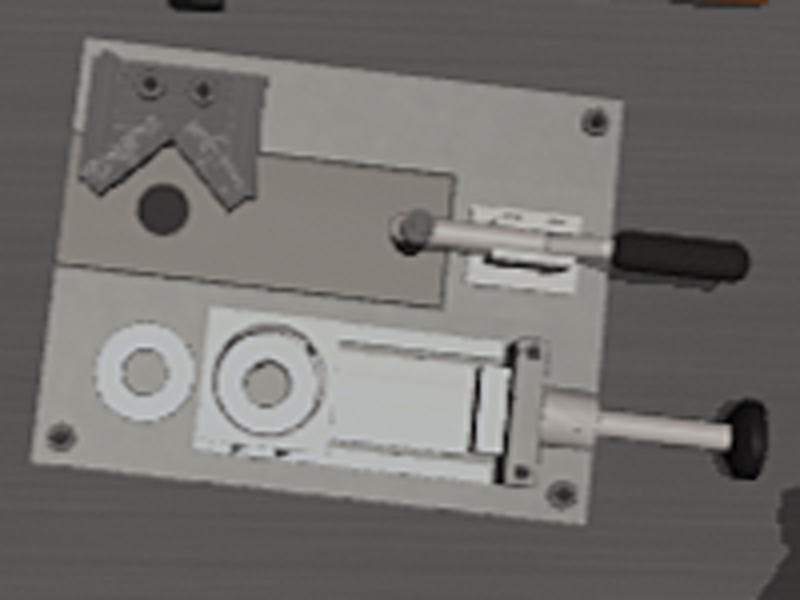

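Run:
```python
from h import *
t=pickle.load(open("top4.pkl","rb")); f=np.load("fix.npz"); R,o=f["R"],f["o"]
im=t["image"]; g=im[260:310,268:298].astype(int).min(2)
m=(im[265:302,270:300].min(2)>205).astype(np.uint8)
cs,_=cv2.findContours(m,cv2.RETR_EXTERNAL,cv2.CHAIN_APPROX_NONE)
for c in cs:
    if len(c)>15: print(cv2.minEnclosingCircle(c), cv2.boundingRect(c))
for uv in((145/4+250-.375,371/4+190-.375),):
    W=onz(t,*uv,.02); print(W,R.T@(W[:2]-o))
    
for p in((-.060,.0545),(-.042,.0545),(.030,.055)): print(p,R@np.array(p)+o)
```

```text
[0.54657351 0.07803913 0.02      ] [0.00053647 0.05417261]
(-0.06, 0.0545) [0.48627667 0.08343014]
(-0.042, 0.0545) [0.50421356 0.08192417]
(0.03, 0.055) [0.57600296 0.07639857]
```

Plunger fully back (knob at crop (748,438), as at the start). The washer lies at fixture (0.5, 54.2) mm. Now I turn the tool a quarter turn with the fingers slightly apart, so two fingertips can cradle the rim from behind.

```bash
python3 -m handwheel '[{"delta_pos":[5,0,26],"yaw":-0.13},{"delta_pos":[10,0,52],"yaw":-0.26},{"delta_pos":[16,0,78],"yaw":-0.39},{"delta_pos":[21,0,104],"yaw":-0.52},{"delta_pos":[26,0,130],"yaw":-0.65},{"delta_pos":[31,0,156],"yaw":-0.78},{"delta_pos":[37,0,182],"yaw":-0.91},{"delta_pos":[42,0,208],"yaw":-1.04},{"delta_pos":[47,0,234],"yaw":-1.17},{"delta_pos":[52,0,260],"yaw":-1.31},{"delta_pos":[58,0,288],"yaw":-1.45},{"delta_pos":[63,0,312],"yaw":-1.571}]' 212; python3 -m handwheel '[{"delta_pos":[0,30,0],"yaw":0},{"delta_pos":[0,60,0],"yaw":0},{"delta_pos":[0,80,0],"yaw":0},{"delta_pos":[0,80,0],"yaw":0}]'
python3 - <<'E'
from bench import robot
import cv2,numpy as np
f=np.load("fix.npz"); p=robot.get_obs()["tool_pos"]; print(f["R"].T@(p[:2]-f["o"]))
for n in("scene","top"):
    s=robot.snapshot(n); im=s["image"][:,:,::-1]
    c=(im[200:350,220:420] if n=="top" else im[150:300,230:430])
    cv2.imwrite(f"pics/{n}5.png",cv2.resize(c,None,fx=4,fy=4,interpolation=cv2.INTER_CUBIC))
E
```

```text
time: 9.1
tool_pos: [0.494, 0.0841, 0.1523]
ee_rot: [-1.571, -0.001, 1.494]
wrist_force: [0.2, -0.5, 1.0]
width: 0.016
time: 9.5
tool_pos: [0.4908, 0.0826, 0.0687]
ee_rot: [-1.563, 0.0, 1.488]
wrist_force: [-0.5, 0.6, 0.2]
width: 0.0158
[-0.0554589   0.05405284]
```

View pics/top5.png

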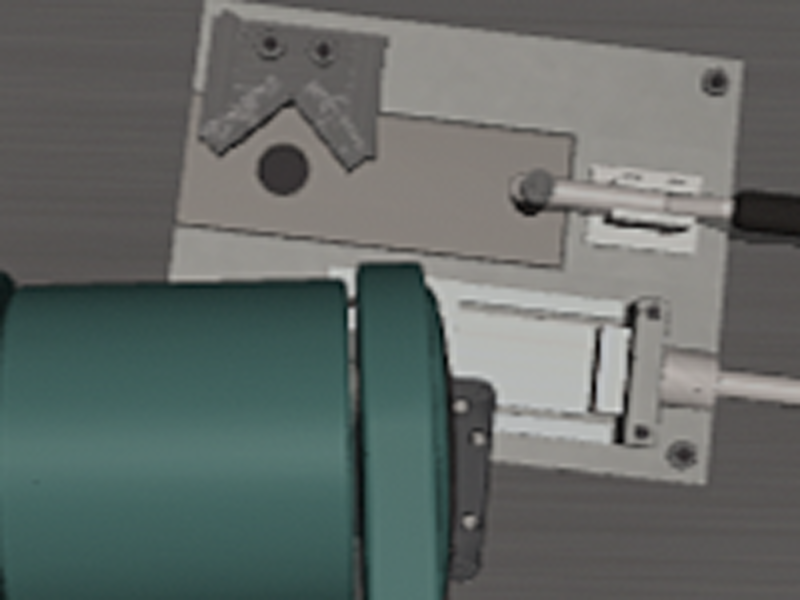

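View pics/scene5.png

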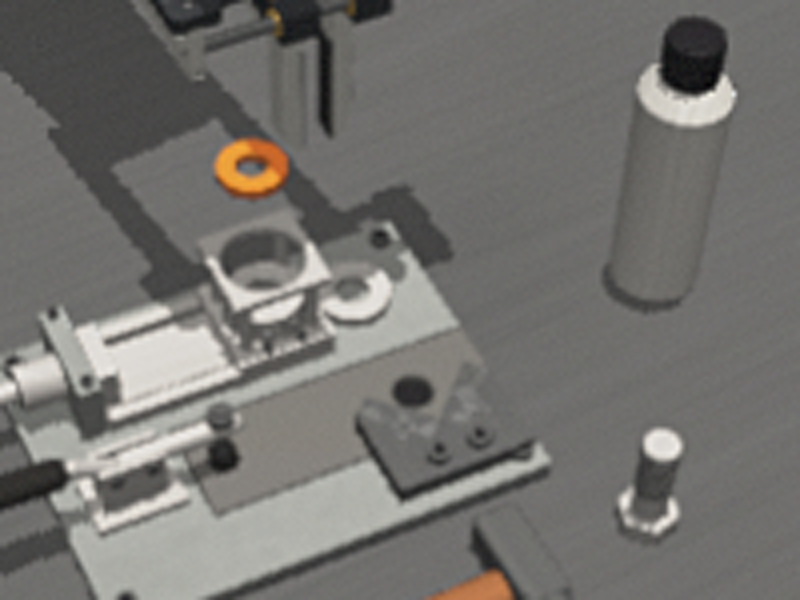

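```bash
python3 -m handwheel '[{"delta_pos":[0,20,0],"yaw":0},{"delta_pos":[0,40,0],"yaw":0},{"delta_pos":[0,50,0],"yaw":0},{"delta_pos":[0,50,0],"yaw":0},{"delta_pos":[0,50,0],"yaw":0}]'
python3 - <<'E'
from bench import robot
import cv2,numpy as np
f=np.load("fix.npz"); p=robot.get_obs()["tool_pos"]; print(f["R"].T@(p[:2]-f["o"]))
s=robot.snapshot("scene"); im=s["image"][:,:,::-1]
cv2.imwrite("pics/s6.png",cv2.resize(im[150:270,250:410],None,fx=5,fy=5,interpolation=cv2.INTER_CUBIC))
E
```

```text
time: 10.1
tool_pos: [0.494, 0.0819, 0.024]
ee_rot: [-1.573, -0.0, 1.487]
wrist_force: [0.1, 0.7, 0.4]
width: 0.0159
[-0.05221471  0.05359486]
```

View pics/s6.png

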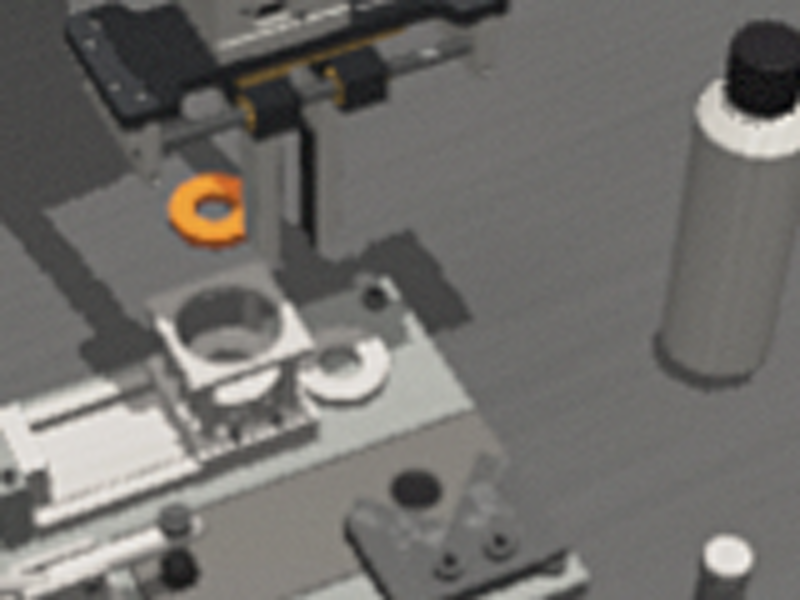

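```bash
python3 -m handwheel '[{"delta_pos":[1,5,0],"yaw":0},{"delta_pos":[1,8,0],"yaw":0},{"delta_pos":[1,8,0],"yaw":0}]'; python3 -m handwheel '[{"delta_pos":[0,0,-7],"yaw":0},{"delta_pos":[0,0,-14],"yaw":0},{"delta_pos":[0,0,-20],"yaw":0},{"delta_pos":[0,0,-24],"yaw":0},{"delta_pos":[0,0,-28],"yaw":0},{"delta_pos":[0,0,-32],"yaw":0},{"delta_pos":[0,0,-36],"yaw":0},{"delta_pos":[0,0,-40],"yaw":0}]'
python3 - <<'E'
from bench import robot
import cv2,numpy as np
f=np.load("fix.npz"); p=robot.get_obs()["tool_pos"]; print(f["R"].T@(p[:2]-f["o"]))
s=robot.snapshot("scene"); im=s["image"][:,:,::-1]
cv2.imwrite("pics/s7.png",cv2.resize(im[150:270,250:410],None,fx=5,fy=5,interpolation=cv2.INTER_CUBIC))
E
```

```text
time: 10.45
tool_pos: [0.4926, 0.0828, 0.0143]
ee_rot: [-1.57, 0.0, 1.487]
wrist_force: [0.3, 0.1, -0.6]
width: 0.0157
time: 11.25
tool_pos: [0.5331, 0.0794, 0.0147]
ee_rot: [-1.571, -0.0, 1.487]
wrist_force: [-0.6, 0.9, 0.4]
width: 0.0161
[-0.01301781  0.05442427]
```

View pics/s7.png

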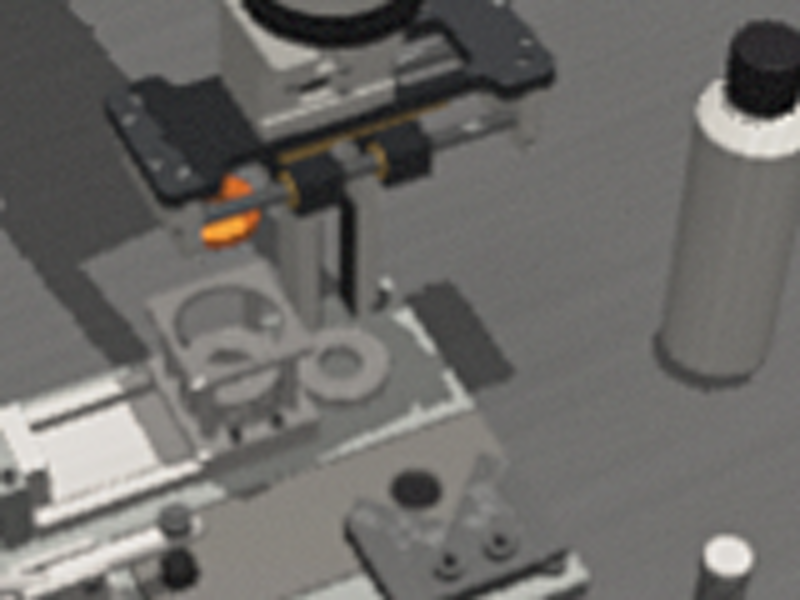

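Run:
```python
from bench import robot
from h import *
s=pickle.load(open("scene0.pkl","rb")); f=np.load("fix.npz"); p=robot.get_obs()["tool_pos"]
q=proj(s,[p]+[np.r_[f["R"]@np.array(a)+f["o"],.02] for a in((0,.054),(-.022,.054))]); print((q-[250,150])*5)
print(f["R"].T@(onz(s,250+342/5,150+365/5,.02)[:2]-f["o"]))
print(p, f["R"].T@(p[:2]-f["o"]))
```

```text
[[324.17472056 344.84953844]
 [335.2436722  355.6830569 ]
 [314.34452552 323.32354785]]
[0.0063845  0.05430213]
[0.5337567  0.0793436  0.01476209] [-0.01234454  0.0544002 ]
```

```bash
python3 -m handwheel '[{"delta_pos":[0,0,-3],"yaw":0},{"delta_pos":[0,0,-6],"yaw":0},{"delta_pos":[0,0,-9],"yaw":0},{"delta_pos":[0,0,-9],"yaw":0}]'
python3 - <<'E'
from bench import robot
import cv2,numpy as np
f=np.load("fix.npz"); p=robot.get_obs()["tool_pos"]; print(f["R"].T@(p[:2]-f["o"]))
s=robot.snapshot("scene"); im=s["image"][:,:,::-1]
cv2.imwrite("pics/s8.png",cv2.resize(im[190:250,290:370],None,fx=10,fy=10,interpolation=cv2.INTER_CUBIC))
E
```

```text
time: 11.7
tool_pos: [0.5422, 0.0786, 0.0147]
ee_rot: [-1.571, -0.0, 1.487]
wrist_force: [-0.9, 0.6, -0.4]
width: 0.0157
[-0.00390177  0.05439705]
```

View pics/s8.png

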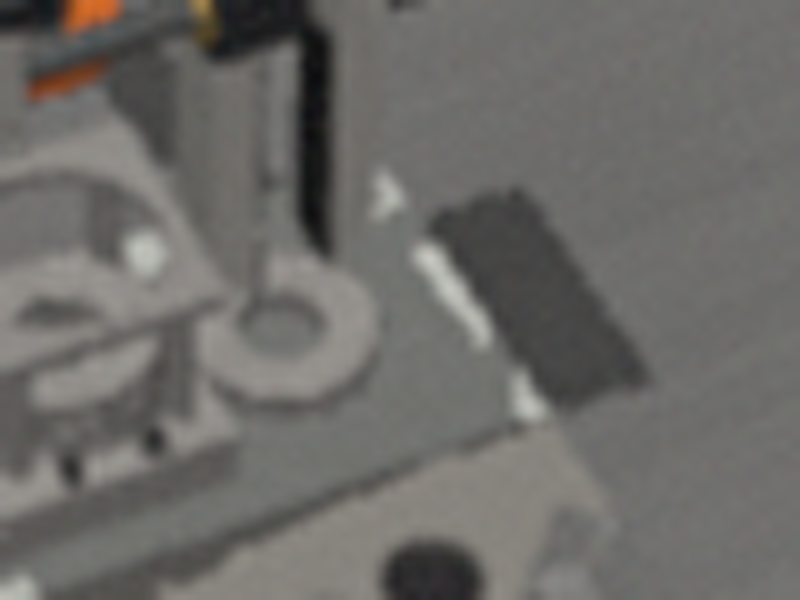

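Run:
```python
from bench import robot
from h import *
f=np.load("fix.npz"); p=robot.get_obs()["tool_pos"]
T=robot.snapshot("top"); s=robot.snapshot("scene")
W=lambda x,y,z:np.r_[f["R"]@np.array([x,y])+f["o"],z]
def pr(x,y,z): return ((proj(s,W(x,y,z))[0]-[290,190])*10).round()
print("tcp",pr(-.0039,.0544,.0147)); 
for y in(.0465,.0625,.034,.075):print(y,[pr(x,y,.0147) for x in(-.012,.004)])
print("washer c",pr(.0005,.0542,.02),pr(.02,.0542,.02))
big=lambda c,k:cv2.resize(c[:,:,::-1],None,fx=k,fy=k,interpolation=cv2.INTER_CUBIC)
cv2.imwrite("pics/t9.png",big(T["image"][230:330,220:350],6))
```

```text
tcp [264. 315.]
0.0465 [array([218., 302.]), array([248., 349.])]
0.0625 [array([281., 280.]), array([312., 327.])]
0.034 [array([168., 319.]), array([198., 367.])]
0.075 [array([330., 262.]), array([361., 309.])]
washer c [272. 313.] [310. 371.]
```

View pics/t9.png

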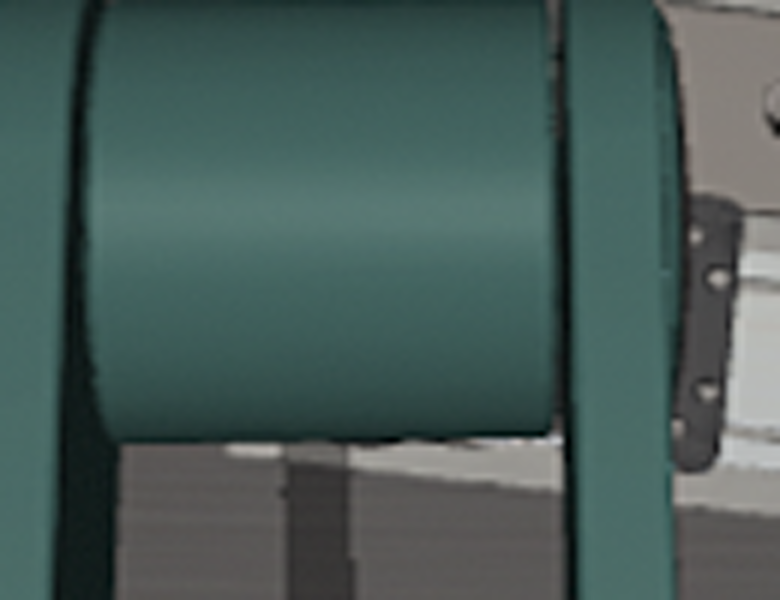

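```bash
python3 - <<'E'
from h import *
s=pickle.load(open("scene0.pkl","rb"))
for P,k,o in(((.4908,.0826,.0687),4,(230,150)),((.494,.0819,.024),5,(250,150)),((.494,.0819,.044),5,(250,150))): print((proj(s,P)[0]-o)*k)
E
python3 - <<'E'
from bench import robot
import cv2
im=cv2.imread("pics/scene5.png"); cv2.imwrite("pics/c5.png",cv2.resize(im[0:200,180:440],None,fx=3,fy=3,interpolation=cv2.INTER_CUBIC))
E
```

```text
[306.34028798 160.73644124]
[285.65536196 274.43540178]
[285.4151401  244.23521421]
```

View pics/c5.png

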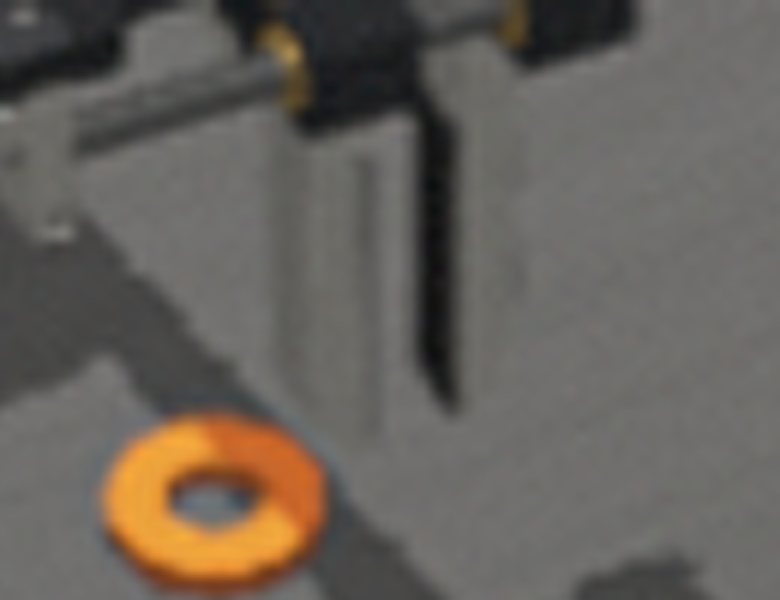

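The scene picture shows the fingertips standing over the washer: the ring at crop (290,332) has not moved, and the finger ends appear about 8 px higher than the reported TCP projects. The real fingertips seem to be some 20 mm above the reported TCP. I back off clear of the washer and feel for the plate gently.

```bash
python3 -m handwheel '[{"delta_pos":[0,0,12],"yaw":0},{"delta_pos":[0,0,24],"yaw":0},{"delta_pos":[0,0,33],"yaw":0},{"delta_pos":[0,0,33],"yaw":0}]'; python3 -m handwheel '[{"delta_pos":[0,3,0],"yaw":0},{"delta_pos":[0,6,0],"yaw":0},{"delta_pos":[0,6,0],"yaw":0}]'
python3 - <<'E'
from bench import robot
from h import *
f=np.load("fix.npz"); o=robot.get_obs(); p=o["tool_pos"]; print(f["R"].T@(p[:2]-f["o"]),p,o["wrist_force"],o["joint_positions"])
s=robot.snapshot("scene"); im=s["image"][:,:,::-1]
print((proj(s,p)-[290,180])*8)
cv2.imwrite("pics/s10.png",cv2.resize(im[180:250,290:380],None,fx=8,fy=8,interpolation=cv2.INTER_CUBIC))
E
```

```text
time: 12.25
tool_pos: [0.5072, 0.0817, 0.0146]
ee_rot: [-1.57, -0.0, 1.487]
wrist_force: [-0.6, 0.5, -0.1]
width: 0.0163
time: 12.55
tool_pos: [0.5087, 0.0814, 0.008]
ee_rot: [-1.57, 0.0, 1.487]
wrist_force: [-0.1, 0.6, 0.1]
width: 0.0157
[-0.03751837  0.05434054] [0.50866614 0.08139032 0.0080167 ] [-0.12585714  0.59711918  0.07919805] [ 4.85085036e-02  1.12147644e-01  1.69585634e+00  8.11655151e-05
  1.33458905e+00 -1.43841141e+00]
[[160.91966817 269.27424035]]
```

View pics/s10.png

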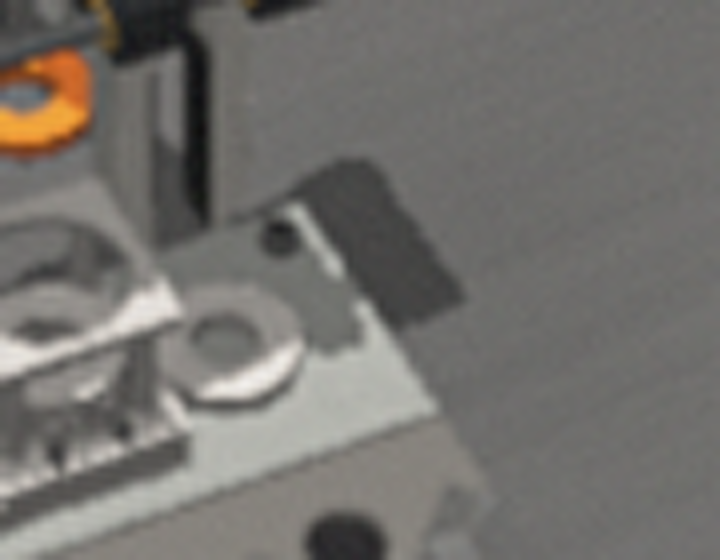

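```bash
python3 -m handwheel '[{"delta_pos":[0,2,3],"yaw":0},{"delta_pos":[0,4,3],"yaw":0},{"delta_pos":[0,6,3],"yaw":0},{"delta_pos":[0,6,3],"yaw":0}]'; python3 -m handwheel '[{"delta_pos":[0,2,0],"yaw":0},{"delta_pos":[0,4,0],"yaw":0},{"delta_pos":[0,4,0],"yaw":0}]'
python3 - <<'E'
from bench import robot
from h import *
s=robot.snapshot("scene"); im=s["image"][:,:,::-1]
cv2.imwrite("pics/s11.png",cv2.resize(im[180:250,290:380],None,fx=8,fy=8,interpolation=cv2.INTER_CUBIC))
E
```

```text
time: 13.0
tool_pos: [0.5056, 0.0817, 0.0022]
ee_rot: [-1.57, -0.0, 1.487]
wrist_force: [0.2, -0.2, 0.9]
width: 0.0159
time: 13.3
tool_pos: [0.5057, 0.0817, -0.0017]
ee_rot: [-1.57, -0.0, 1.487]
wrist_force: [-0.8, 0.4, -0.1]
width: 0.016
```

View pics/s11.png

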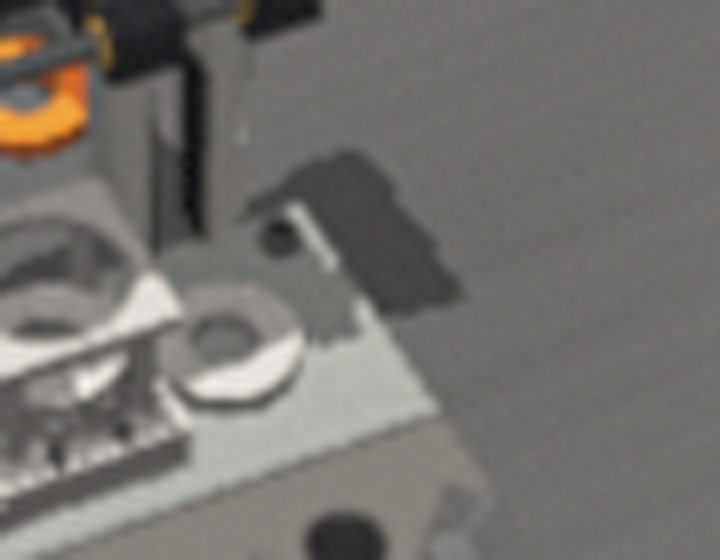

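Run:
```python
from h import *
s=pickle.load(open("scene0.pkl","rb")); f=np.load("fix.npz")
for z in(0,.012,.02,.03): print(z,[((proj(s,np.r_[f["R"]@np.array(a)+f["o"],z])[0]+2-[290,180])*8).round() for a in((-.0325,.0625),(-.0325,.0465),(-.0485,.0625))])
```

```text
0 [array([209., 306.]), array([160., 324.]), array([186., 270.])]
0.012 [array([210., 279.]), array([160., 296.]), array([186., 242.])]
0.02 [array([210., 260.]), array([160., 277.]), array([186., 223.])]
0.03 [array([210., 236.]), array([160., 253.]), array([186., 200.])]
```

```bash
python3 -m handwheel '[{"delta_pos":[0,2,0],"yaw":0},{"delta_pos":[0,4,0],"yaw":0},{"delta_pos":[0,5,0],"yaw":0},{"delta_pos":[0,5,0],"yaw":0}]'; python3 -m handwheel '[{"delta_pos":[0,2,0],"yaw":0},{"delta_pos":[0,3,0],"yaw":0},{"delta_pos":[0,3,0],"yaw":0}]'
python3 - <<'E'
from bench import robot
from h import *
s=robot.snapshot("scene"); im=s["image"][:,:,::-1]
cv2.imwrite("pics/s12.png",cv2.resize(im[180:250,290:380],None,fx=8,fy=8,interpolation=cv2.INTER_CUBIC))
E
```

```text
time: 13.75
tool_pos: [0.5057, 0.0817, -0.0066]
ee_rot: [-1.57, 0.0, 1.487]
wrist_force: [0.3, 0.3, -0.0]
width: 0.0156
time: 14.05
tool_pos: [0.5057, 0.0817, -0.0096]
ee_rot: [-1.57, -0.0, 1.487]
wrist_force: [0.1, 0.1, 0.0]
width: 0.0162
```

View pics/s12.png

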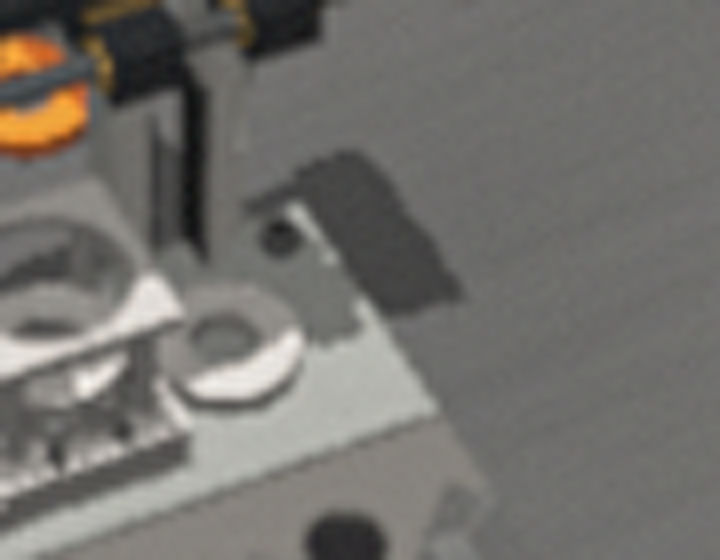

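```bash
python3 -m handwheel '[{"delta_pos":[0,1,0],"yaw":0},{"delta_pos":[0,2,0],"yaw":0},{"delta_pos":[0,3,0],"yaw":0},{"delta_pos":[0,3,0],"yaw":0}]'; python3 -m handwheel '[{"delta_pos":[0,1,0],"yaw":0},{"delta_pos":[0,2,0],"yaw":0},{"delta_pos":[0,2,0],"yaw":0}]'
```

```text
time: 14.5
tool_pos: [0.5059, 0.0817, -0.0124]
ee_rot: [-1.571, -0.0, 1.487]
wrist_force: [-0.5, -0.4, -0.3]
width: 0.0155
time: 14.8
tool_pos: [0.5061, 0.0817, -0.0126]
ee_rot: [-1.571, -0.0, 1.487]
wrist_force: [-3.2, -0.6, 8.7]
width: 0.0159
```

```bash
python3 -m handwheel '[{"delta_pos":[0,1,0],"yaw":0},{"delta_pos":[0,2,0],"yaw":0},{"delta_pos":[0,2,0],"yaw":0}]'
python3 - <<'E'
from bench import robot
from h import *
s=robot.snapshot("scene"); im=s["image"][:,:,::-1]
cv2.imwrite("pics/s13.png",cv2.resize(im[180:250,290:380],None,fx=8,fy=8,interpolation=cv2.INTER_CUBIC))
E
```

```text
time: 15.1
tool_pos: [0.5062, 0.0817, -0.0127]
ee_rot: [-1.571, 0.0, 1.487]
wrist_force: [-6.9, -0.6, 17.5]
width: 0.0158
```

View pics/s13.png

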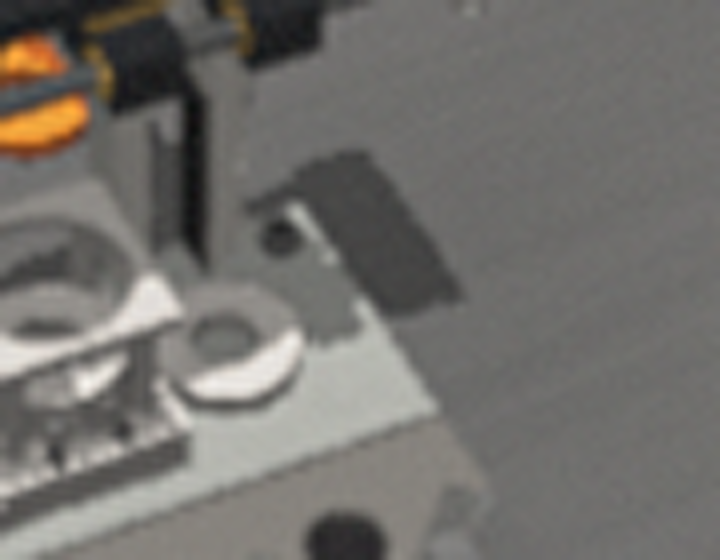

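The plate is felt at reported z = -12.5 mm, so the fingertips are 24.5 mm higher than reported. That still met the knob during the press, below its rim at 52 mm. I raise the tips to about 3.5 mm above the plate and push.

```bash
python3 -m handwheel '[{"delta_pos":[0,-7,0],"yaw":0},{"delta_pos":[0,-7,0],"yaw":0}]'; python3 -m handwheel '[{"delta_pos":[0,0,-5],"yaw":0},{"delta_pos":[0,0,-9],"yaw":0},{"delta_pos":[0,0,-12],"yaw":0},{"delta_pos":[0,0,-15],"yaw":0},{"delta_pos":[0,0,-18],"yaw":0},{"delta_pos":[0,0,-22],"yaw":0},{"delta_pos":[0,0,-26],"yaw":0},{"delta_pos":[0,0,-30],"yaw":0},{"delta_pos":[0,0,-30],"yaw":0}]'
python3 - <<'E'
from bench import robot
from h import *
f=np.load("fix.npz"); p=robot.get_obs()["tool_pos"]; print(f["R"].T@(p[:2]-f["o"]))
s=robot.snapshot("scene"); im=s["image"][:,:,::-1]
cv2.imwrite("pics/s14.png",cv2.resize(im[180:260,290:380],None,fx=7,fy=7,interpolation=cv2.INTER_CUBIC))
E
```

```text
time: 15.35
tool_pos: [0.507, 0.0818, -0.0082]
ee_rot: [-1.573, -0.0, 1.487]
wrist_force: [-0.5, 0.3, -0.8]
width: 0.016
time: 16.25
tool_pos: [0.5366, 0.0791, -0.0092]
ee_rot: [-1.572, -0.0, 1.487]
wrist_force: [-0.4, -0.5, 0.2]
width: 0.0156
[-0.00952972  0.05442622]
```

View pics/s14.png

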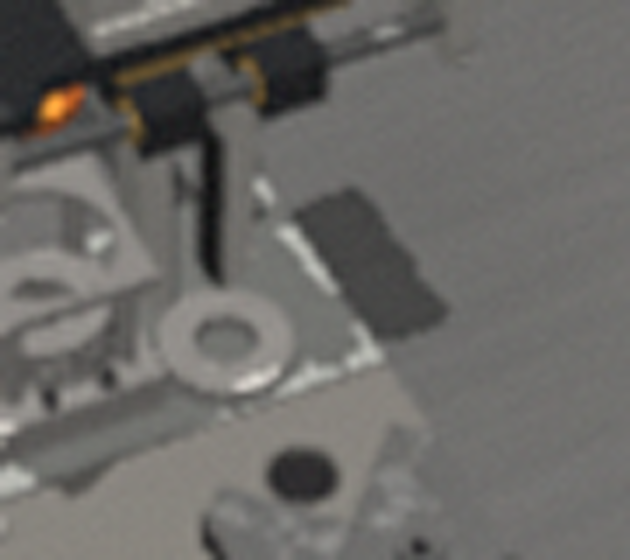

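```bash
python3 -m handwheel '[{"delta_pos":[0,0,-4],"yaw":0},{"delta_pos":[0,0,-8],"yaw":0},{"delta_pos":[0,0,-12],"yaw":0},{"delta_pos":[0,0,-16],"yaw":0},{"delta_pos":[0,0,-20],"yaw":0},{"delta_pos":[0,0,-24],"yaw":0},{"delta_pos":[0,0,-28],"yaw":0},{"delta_pos":[0,0,-32],"yaw":0},{"delta_pos":[0,0,-36],"yaw":0},{"delta_pos":[0,0,-40],"yaw":0},{"delta_pos":[0,0,-44],"yaw":0},{"delta_pos":[0,0,-44],"yaw":0}]'
python3 - <<'E'
from bench import robot
from h import *
f=np.load("fix.npz"); p=robot.get_obs()["tool_pos"]; print(f["R"].T@(p[:2]-f["o"]))
s=robot.snapshot("scene"); im=s["image"][:,:,::-1]
cv2.imwrite("pics/s15.png",cv2.resize(im[190:280,290:390],None,fx=6,fy=6,interpolation=cv2.INTER_CUBIC))
s=robot.snapshot("top"); im=s["image"][:,:,::-1]
cv2.imwrite("pics/t15.png",cv2.resize(im[190:320,220:380],None,fx=5,fy=4,interpolation=cv2.INTER_CUBIC))
E
```

```text
time: 17.5
tool_pos: [0.5804, 0.0754, -0.0092]
ee_rot: [-1.571, -0.0, 1.487]
wrist_force: [0.1, -0.4, 0.6]
width: 0.0159
[0.03442234 0.05436986]
```

View pics/s15.png

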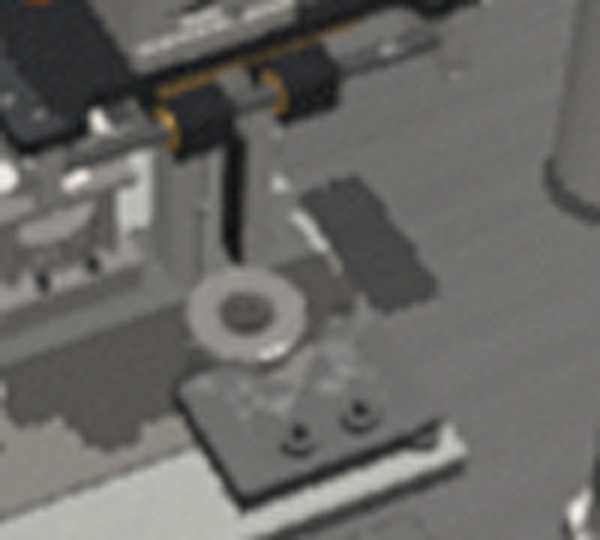

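View pics/t15.png

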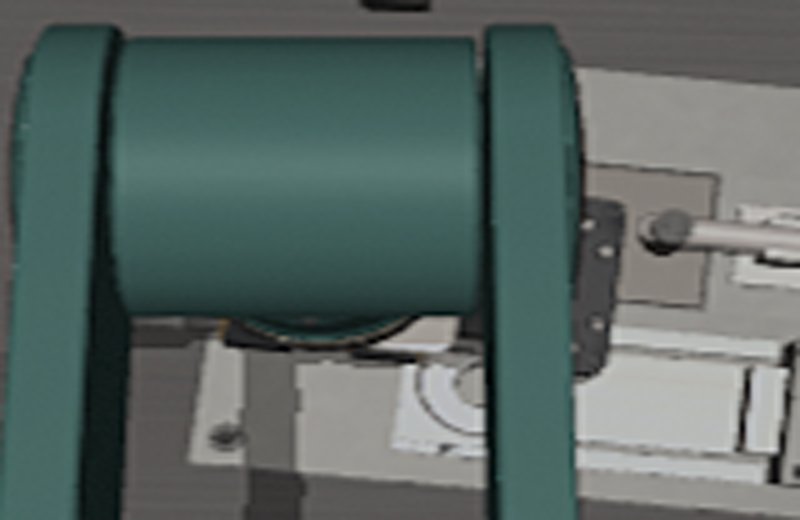

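```bash
python3 -m handwheel '[{"delta_pos":[0,0,-3],"yaw":0},{"delta_pos":[0,0,-6],"yaw":0},{"delta_pos":[0,0,-8],"yaw":0},{"delta_pos":[0,0,-8],"yaw":0}]'; python3 -m handwheel '[{"delta_pos":[0,0,4],"yaw":0},{"delta_pos":[0,0,8],"yaw":0},{"delta_pos":[0,0,12],"yaw":0},{"delta_pos":[0,0,12],"yaw":0}]'; python3 -m handwheel '[{"delta_pos":[0,0,0],"yaw":0},{"delta_pos":[0,0,0],"yaw":0},{"delta_pos":[0,0,0],"yaw":0},{"delta_pos":[0,0,0],"yaw":0},{"delta_pos":[0,0,0],"yaw":0}]' 255
python3 - <<'E'
from bench import robot
from h import *
f=np.load("fix.npz"); p=robot.get_obs()["tool_pos"]; print(f["R"].T@(p[:2]-f["o"]))
s=robot.snapshot("scene"); im=s["image"][:,:,::-1]
cv2.imwrite("pics/s16.png",cv2.resize(im[190:280,290:390],None,fx=6,fy=6,interpolation=cv2.INTER_CUBIC))
E
```

```text
time: 18.0
tool_pos: [0.588, 0.0748, -0.0093]
ee_rot: [-1.571, -0.0, 1.487]
wrist_force: [0.0, 0.5, 0.2]
width: 0.016
time: 18.4
tool_pos: [0.5749, 0.076, -0.0093]
ee_rot: [-1.57, -0.0, 1.487]
wrist_force: [-0.6, -0.3, -0.2]
width: 0.0158
time: 18.9
tool_pos: [0.5757, 0.0758, -0.0093]
ee_rot: [-1.571, -0.0, 1.487]
wrist_force: [-0.3, 0.0, -0.6]
width: 0.0005
[0.02976962 0.05442933]
```

View pics/s16.png

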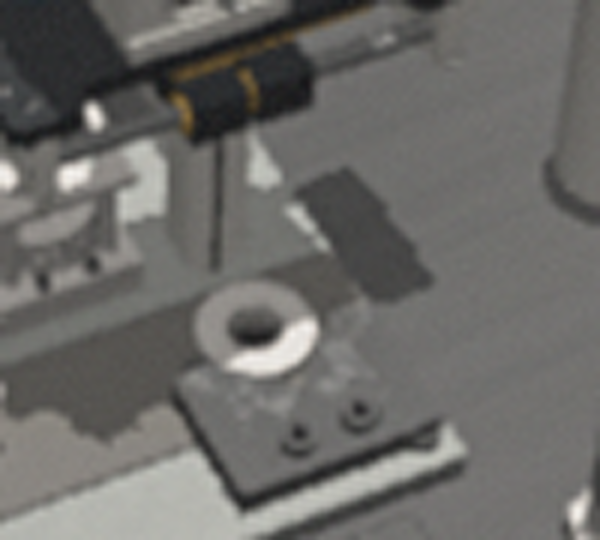

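```bash
python3 -m handwheel '[{"delta_pos":[0,0,-5],"yaw":0},{"delta_pos":[0,0,-9],"yaw":0},{"delta_pos":[0,0,-11],"yaw":0},{"delta_pos":[0,0,-13],"yaw":0},{"delta_pos":[0,0,-13],"yaw":0}]'; python3 -m handwheel '[{"delta_pos":[0,0,-1],"yaw":0},{"delta_pos":[0,0,-2],"yaw":0},{"delta_pos":[0,0,-2],"yaw":0}]';  python3 -m handwheel '[{"delta_pos":[0,0,-1],"yaw":0},{"delta_pos":[0,0,-2],"yaw":0},{"delta_pos":[0,0,-2],"yaw":0}]'
```

```text
time: 19.45
tool_pos: [0.5889, 0.0747, -0.0094]
ee_rot: [-1.571, -0.0, 1.487]
wrist_force: [-0.2, 0.2, 0.1]
width: 0.0001
time: 19.75
tool_pos: [0.5895, 0.0749, -0.0095]
ee_rot: [-1.568, -0.0, 1.487]
wrist_force: [-3.2, 0.8, 2.2]
width: 0.0002
time: 20.05
tool_pos: [0.5897, 0.075, -0.0098]
ee_rot: [-1.564, -0.0, 1.487]
wrist_force: [-8.1, 0.6, 4.7]
width: 0.0003
```

The washer is stopped firmly in the vee (8 N). I withdraw straight back, then up and away, and look.

```bash
python3 -m handwheel '[{"delta_pos":[0,0,2],"yaw":0},{"delta_pos":[0,0,4],"yaw":0},{"delta_pos":[0,0,12],"yaw":0},{"delta_pos":[0,0,25],"yaw":0},{"delta_pos":[0,-20,30],"yaw":0},{"delta_pos":[0,-50,35],"yaw":0},{"delta_pos":[0,-90,45],"yaw":0},{"delta_pos":[0,-130,80],"yaw":0},{"delta_pos":[0,-160,120],"yaw":0},{"delta_pos":[0,-180,160],"yaw":0},{"delta_pos":[0,-180,200],"yaw":0},{"delta_pos":[0,-180,230],"yaw":0}]'; python3 -m handwheel '[{"delta_pos":[40,0,0],"yaw":0},{"delta_pos":[80,0,0],"yaw":0},{"delta_pos":[120,0,0],"yaw":0},{"delta_pos":[160,0,0],"yaw":0},{"delta_pos":[200,0,0],"yaw":0},{"delta_pos":[200,0,0],"yaw":0}]'
python3 - <<'E'
from bench import robot
from h import *
s=robot.snapshot("scene"); im=s["image"][:,:,::-1]; pickle.dump(s,open("scene17.pkl","wb"))
cv2.imwrite("pics/s17.png",cv2.resize(im[190:310,190:390],None,fx=4,fy=4,interpolation=cv2.INTER_CUBIC))
s=robot.snapshot("top"); im=s["image"][:,:,::-1]; pickle.dump(s,open("top17.pkl","wb"))
cv2.imwrite("pics/t17.png",cv2.resize(im[190:330,250:450],None,fx=4,fy=4,interpolation=cv2.INTER_CUBIC))
cv2.imwrite("pics/t17f.png",im)
cv2.imwrite("pics/t17v.png",cv2.resize(im[195:270,262:342],None,fx=8,fy=8,interpolation=cv2.INTER_CUBIC))
E
```

```text
time: 21.25
tool_pos: [0.3624, 0.0937, 0.1722]
ee_rot: [-1.576, -0.001, 1.487]
wrist_force: [-0.2, -0.2, -0.4]
width: 0.0004
time: 21.85
tool_pos: [0.3801, 0.2964, 0.1703]
ee_rot: [-1.571, -0.002, 1.492]
wrist_force: [0.7, -0.3, 0.2]
width: 0.0005
```

View pics/s17.png

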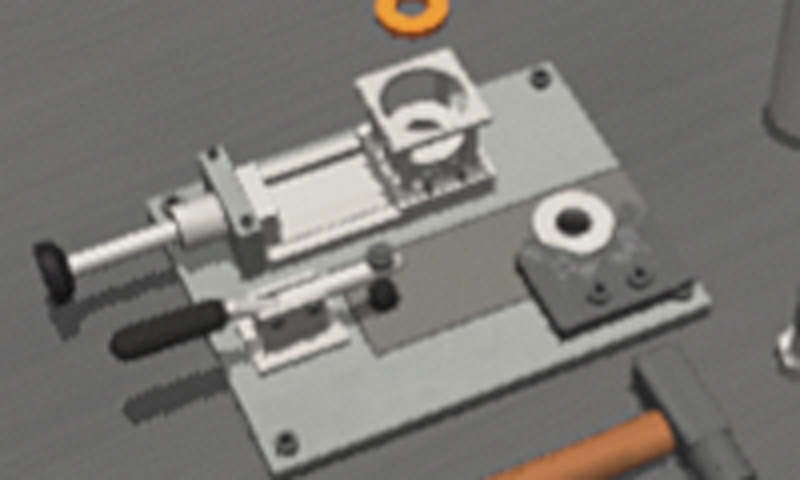

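View pics/t17f.png

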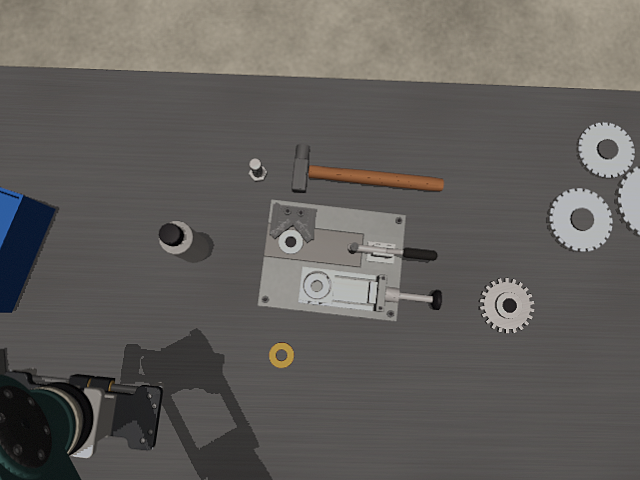

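View pics/t17v.png

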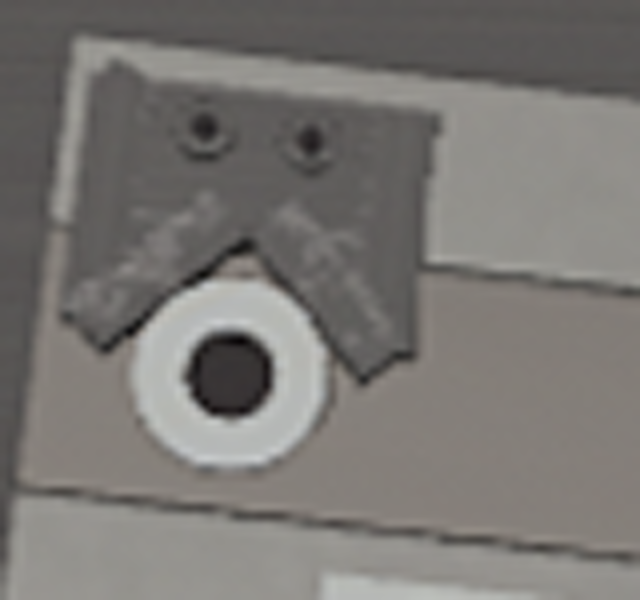

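Run:
```python
from h import *
f=np.load("fix.npz"); a=pickle.load(open("top0.pkl","rb"));b=pickle.load(open("top17.pkl","rb"))
im=b["image"]; m=(im.min(2)>170).astype(np.uint8); sub=m[225:256,270:305]
n,l,st,ce=cv2.connectedComponentsWithStats(sub); i=1+st[1:,4].argmax()
c=cv2.findContours((l==i).astype(np.uint8),cv2.RETR_EXTERNAL,cv2.CHAIN_APPROX_NONE)[0][0]
e=cv2.fitEllipse(c); print(e); u,v=e[0][0]+270,e[0][1]+225
W=onz(b,u,v,.02); print((f["R"].T@(W[:2]-f["o"])*1e3).round(1))
for k in("scene","top"):
    A=pickle.load(open(k+"0.pkl","rb"))["image"].astype(int);B=pickle.load(open(k+"17.pkl","rb"))["image"].astype(int)
    d=(abs(A-B).max(2)>40).astype(np.uint8)
    n,l,st,_=cv2.connectedComponentsWithStats(d); print(k,[list(x[:5]) for x in st[1:] if x[4]>6])
```

```text
((20.194778442382812, 16.285301208496094), (22.043039321899414, 22.29815673828125), 38.1572265625)
[75.1 55.2]
scene [[np.int32(353), np.int32(0), np.int32(37), np.int32(10), np.int32(191)], [np.int32(412), np.int32(0), np.int32(20), np.int32(6), np.int32(62)], [np.int32(409), np.int32(7), np.int32(10), np.int32(29), np.int32(146)], [np.int32(345), np.int32(8), np.int32(43), np.int32(18), np.int32(422)], [np.int32(325), np.int32(23), np.int32(84), np.int32(39), np.int32(1214)], [np.int32(176), np.int32(26), np.int32(22), np.int32(11), np.int32(125)], [np.int32(213), np.int32(30), np.int32(19), np.int32(22), np.int32(208)], [np.int32(364), np.int32(32), np.int32(5), np.int32(4), np.int32(12)], [np.int32(396), np.int32(47), np.int32(6), np.int32(3), np.int32(10)], [np.int32(212), np.int32(54), np.int32(32), np.int32(22), np.int32(234)], [np.int32(149), np.int32(59), np.int32(25), np.int32(15), np.int32(157)], [np.int32(178), np.int32(61), np.int32(24), np.int32(8), np.int32(80)], [np.int32(177), np.int32(70), np.int32(7), np.int32(2), np.int32(10)], [np.int32(169), np.int32(73), np.int
[... 5320 characters left out ...]
, np.int32(377), np.int32(71), np.int32(76), np.int32(2677)], [np.int32(105), np.int32(395), np.int32(9), np.int32(4), np.int32(16)], [np.int32(139), np.int32(438), np.int32(5), np.int32(6), np.int32(10)], [np.int32(17), np.int32(441), np.int32(12), np.int32(25), np.int32(143)], [np.int32(40), np.int32(440), np.int32(8), np.int32(3), np.int32(10)], [np.int32(49), np.int32(440), np.int32(3), np.int32(5), np.int32(11)], [np.int32(45), np.int32(448), np.int32(7), np.int32(2), np.int32(8)], [np.int32(0), np.int32(459), np.int32(4), np.int32(4), np.int32(10)], [np.int32(5), np.int32(464), np.int32(3), np.int32(4), np.int32(7)], [np.int32(77), np.int32(474), np.int32(4), np.int32(6), np.int32(7)]]
```

The washer is at fixture (75.1, 55.2) mm, against the target of (75, 55). Apart from the arm and its shadow, only the seat and the lowered stack have changed in the pictures. I hand in.

```bash
python3 -c "
from bench import robot
print(robot.close_job())"
```

```text
the job is handed in; nothing more can be done
None
```

The washer is home in the vee over the strap's hole, and the job was handed in at about 22 s of the 64 s allowed.

**What I did:**
- **Press:** I pressed the plunger once to its stop with the fingers shut. The force rose to 27 N with no further travel. Then I let it spring fully back.
- **Push:** I pushed the ejected washer into the vee with two fingertips against its rim. A final push with the fingers shut met firm resistance at about 8 N. Then I withdrew.

**Last checks:**
- **Washer:** it measures at fixture (75.1, 55.2) mm against the target of (75, 55). It looks flat, touches both arms and sits concentric over the hole.
- **Everything else:** comparing before and after pictures, apart from the arm and its shadow, only the seat and the dropped stack changed. The knob is back at rest, and the bystanders and the orange ring have not moved.

**What disagreed:**
- **Fingertip height:** the real fingertips were about 24.5 mm higher than the reported tool position.
    - The knob was therefore pressed near its top edge, at about 48 mm.
    - The first try at the washer passed over it without touching.
    - I found the offset from the pictures, confirmed it by touching the plate at up to 17.5 N, and corrected for it.
- **Cameras:** the scene camera read about 3–6 mm off the top camera, so I trusted the top one.

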